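# Open the packer case and pack a carving blank tight for sanding

## Robot

A 6-joint arm with a two-finger parallel gripper is mounted at the origin on a cart in front of the work surface, level with it; the furniture and walls round the work are solid. World frame = base frame: x ahead of the robot, y to its left, z up, the work surface at z = 0. Lengths are in m, angles in rad, forces in N, time in s.
With the tool pointing down it reaches from about 0.25 to 0.775 m from the base axis. Payload 4 kg.
Tool frame: the origin (TCP) lies at the very end of the fingers, on their centre line; the grasp point (between the pads) lies 19 mm behind it; z points along the fingers, y is the line along which they close (so a half turn about z gives the same grasp; the last joint's range is limited). The gripper opens to 94 mm and grips with 3 to 60 N. Pads are 16 mm wide; open, the fingers measure 119 mm over their backs; the gripper's body (75 mm by 177 mm) begins 78 mm behind the grasp point.
Start: joints at [-1.245, 0.087, 1.371, -0, 1.684, -0.103], TCP at [0.229, -0.5, 0.206] pointing down, gripper open.
Joint ranges: [-3.1, 3.1], [-0.76, 2.03], [0.27, 2.55], [-1.08, 4.22], [0.17, 2.65], [-2.57, 2.57]. Speed limits (rad/s): [2.79, 2.79, 3.14, 3.14, 3.14, 3.14].

## Interface

Orientations are given as [roll, pitch, yaw] about the fixed x, y, z axes, in that order (R = Rz(yaw) Ry(pitch) Rx(roll)).
In Python, from bench import robot, vision gives the robot as it stands.
- The arm moves only by the shell command python3 -m crank 'ROWS'. ROWS is JSON, a list of rows, each a list of 3 entries, a list of its own where there are three numbers: the closure, from 0 (fully open) to 1 (shut), then the shift along the tool's x, y, z in m, then the turn, a rotation vector about the tool's x, y, z in degrees. A call has 1 to 8 rows; each row shifts and turns the commanded pose from where the row before left it, along the tool's axes as they then stand; what a row does not reach is not made up. A row lasts 1/10 s, in which the tool goes at most 50 mm and 8.59 degrees, less where a joint would pass 70% of its speed; a pose out of reach is approached as far as the arm can. A call with a gripper value outside its range is refused whole. The fingers move at their own pace and stop on an object; the grip force is fixed at half the most. Time passes only in rows, so rows that do not move let the fingers close. It gives the time, the measured TCP pose, the force, the opening and the grip force at its end, in the units of the state.
- robot.get_obs(): the state, without advancing time (a new reading comes with each control period).
- vision.snapshot(name): name is "side" or "top"; returns a dict with "color" (400x640x3 uint8, red, green, blue), "z_map" (400x640 float32, m along the optical axis (not along the pixel's ray), 0 where there is no reading), "fx", "fy", "cx", "cy" (pixels), "R" (3x3) and "t" (3): a world point X has camera coordinates R X + t. Camera axes: x right, y down, z forward; pixel columns grow to the right and rows downward; lengths in m; the calibration is good to about 2 mm. A picture is of the moment at which its call begins.
- robot.close_job(): hands the job in; it is judged then, once.
The state is a dict: "time": time; "joint_positions": joint angles; "qvel": joint speeds; "joint_torque": joint torques, N m; "tool_pos": TCP position; "ee_rot": TCP orientation; "wrist_force": force on the tool from outside, world axes, zero at the start; "wrist_torque": the same for the moment, N m; "width": finger opening in m; "finger_force": force on a finger pad.
Only numpy, scipy, OpenCV 4.12 (cv2) and the standard library are available. Lean on these libraries where they do the work, as an engineer would, in place of code of your own. Each camera call takes 0.05 s, during which the arm holds its last target. There are 200 camera calls.

## Task

The carving blank has play in its board and must be packed before it is sanded. Move the sanding block from the lid of the yellow case to lie flat on top of the blank, then lift the lid by its tab and swing it right over until it rests open against its stop. Then take the thickest packer that will go without forcing and slide it on edge along the board into the gap between the blank and the left cleat, at least half its length in and with its tail still sticking out in front; leave the other packers in the case, the lid open, and the blank, mallet, tub and glue bottle where they are.

Things in the scene. Friction and masses are not known exactly. Their poses are not given: they have to be found in the camera images.
- case: Yellow compartment case, grey lid; does not move. Origin: underside centre; x from front (tab) to hinge, y left, z up. Tray outside x -50..55, y -130..132 mm, rim 44 high, inner floor 3 mm up. Dividers along x at y -64, 1, 67 mm, 35 high: compartments 61 to 64 mm wide, 98 long. One packer on edge in each of the three left ones, between grey ribs 7 mm thick, top at 16 mm; fixed wax stubs in the right one.
- case_lid (a joint): Lid hinge: 0 rad shut, grows on lifting, 1.606 (just past upright) on its stop. Shut, the lid spans x -52..57, y -132..134, z 45..58 mm (flat top) in the case's frame; 0.13 kg, damped. Let go low it sinks shut; within 15 degrees of upright it stays where left, so bring it right onto the stop. Open, it is a wall at x 53..69 mm, 156 mm high (tab 192).
- lid_hinge (a point): Point on the lid's hinge axis, at x 57, y 1.5, z 47 mm in the case's frame; the axis runs along the case's y. Fixed to the case.
- tab_grip (a point): Grip point on the black pull tab at the middle of the lid's front edge; moves with the lid. Shut, it is at x -74, y 1.5, z 52.5 mm in the case's frame. The tab is 30 mm wide (y), 9 thick, stands out 38 mm from the lid's edge with a rounded end 12 mm thick; the grip point is 22 mm from the lid's edge. Pinched across its 30 mm width it can turn between the fingers as the lid swings.
- sanding_block: Sanding block, wood above and red abrasive below, 52 x 91 x 29 mm (x, y, z), 0.08 kg. Origin: centre of its underside, z up. It starts lying on the case lid, turned by up to 0.5 rad.
- packer_red: Thinnest packer: red plastic plate 92 mm long (x) x 6 mm thick (y) x 40 mm high (z), about 0.04 kg. Origin: centre of its underside; it starts standing on edge in the case, 3 mm above the bench, its top at 43 mm, its x along the case's x. Both ends are alike.
- packer_blue: Middle packer: as the red one, but blue and 9 mm thick.
- packer_green: Thickest packer: as the red one, but green and 12 mm thick.
- board: Plywood carving board screwed to the bench, 200 x 310 x 12 mm (x, y, z). Origin: underside centre; x away from the robot when unturned, y left, z up. On it, 24 mm high: back cleat (front face at x 75 mm) and right cleat (left face at y -122 mm); the blank lies against both. The bare front strip spans x -100..-55 mm.
- cleat: The left cleat: a wooden bar 130 x 22 x 24 mm (x, y, z), fixed on the board parallel to its x axis. Origin: centre of its underside (on top of the board).
- cleat_face (a point): Point on the left cleat's right face (toward the blank), at its front end, 12 mm above the board; x = -55 mm in the board's frame. The gap runs from here to the blank's left side at y = 98 mm in the board's frame, so its width is this point's y there minus 98 mm: 7 to 15 mm. It is open above and in front (mouth at x -55 mm) and 130 mm deep along x.
- blank: Lime-wood panel with a leaf carving begun, 130 x 220 x 26 mm (x, y, z), loose, 0.7 kg, lying on the board against the back and right cleats. Origin: centre of its underside. Its solid flat top is 38 mm above the bench; the fine stalks of the carving and shavings seen up to 5 mm above it are not solid.
- mallet: Round wooden carver's mallet standing on its head left of the case, 69 mm across, 202 mm tall. Bystander. Origin: centre of the underside.
- tub: White plastic tub with a blue lid in front of the case's right end, 68 mm across, 125 mm tall. Bystander. Origin: centre of the underside.
- glue_bottle: White glue bottle with a red spout, behind the case, 63 mm across, 194 mm tall. Bystander. Origin: centre of the underside.
There are look-alikes about, which are no part of the job. Of the things shaped like the sanding_block, the wood one is meant.

How it is judged:
On the way, in this order (a step that is already met when the one before it is completed fails the run):
1. the sanding block lies flat on the blank, let go (x of sanding_block in the frame of blank between -0.055 and 0.055 m and y of sanding_block in the frame of blank between -0.1 and 0.1 m and z of sanding_block in the frame of blank between 0.022 and 0.036 m and angle between sanding_block's own z axis and vertical below 0.15 rad and contact force between the fingers and sanding_block below 0.2 N and linear speed of sanding_block below 0.02 m/s), for 0.2 s.
2. the lid rests open on its stop, let go (value of joint case_lid above 1.55 rad and contact force between the fingers and case_lid below 0.2 N), for 0.3 s.
At the end, for the whole second after the job is handed in: Lid on its stop (over 1.55 rad); block flat on the blank, centre 10 mm inside its edges; one packer upright at rest in the gap on the board, within 0.12 rad of it, at least 38 mm in and 5 mm out, with under 4.2 mm play left; the other packers in the case (value of joint case_lid above 1.55 rad and x of sanding_block in the frame of blank between -0.055 and 0.055 m and y of sanding_block in the frame of blank between -0.1 and 0.1 m and z of sanding_block in the frame of blank between 0.022 and 0.036 m and angle between sanding_block's own z axis and vertical below 0.15 rad and ((x of packer_red in the frame of board between -0.063 and -0.014 m and y of packer_red in the frame of cleat between -0.028 and -0.012 m and z of packer_red in the frame of board between 0.009 and 0.017 m and angle between the x axis of packer_red and the x axis of board, either way round below 0.12 rad and angle between the z axis of packer_red and the z axis of board, either way round below 0.25 rad and linear speed of packer_red below 0.02 m/s and y of cleat_face in the frame of board below 0.1082 m and x of packer_blue in the frame of case between -0.06 and 0.06 m and y of packer_blue in the frame of case between -0.13 and 0.133 m and height (world z) of each of packer_blue, packer_green below 0.05 m and x of packer_green in the frame of case between -0.06 and 0.06 m and y of packer_green in the frame of case between -0.13 and 0.133 m) or (x of packer_blue in the frame of board between -0.063 and -0.014 m and y of packer_blue in the frame of cleat between -0.028 and -0.012 m and z of packer_blue in the frame of board between 0.009 and 0.017 m and angle between the x axis of packer_blue and the x axis of board, either way round below 0.12 rad and angle between the z axis of packer_blue and the z axis of board, either way round below 0.25 rad and linear speed of packer_blue below 0.02 m/s and y of cleat_face in the frame of board below 0.1112 m and x of packer_red in the frame of case between -0.06 and 0.06 m and y of packer_red in the frame of case between -0.13 and 0.133 m and height (world z) of each of packer_red, packer_green below 0.05 m and x of packer_green in the frame of case between -0.06 and 0.06 m and y of packer_green in the frame of case between -0.13 and 0.133 m) or (x of packer_green in the frame of board between -0.063 and -0.014 m and y of packer_green in the frame of cleat between -0.028 and -0.012 m and z of packer_green in the frame of board between 0.009 and 0.017 m and angle between the x axis of packer_green and the x axis of board, either way round below 0.12 rad and angle between the z axis of packer_green and the z axis of board, either way round below 0.25 rad and linear speed of packer_green below 0.02 m/s and x of packer_red in the frame of case between -0.06 and 0.06 m and y of packer_red in the frame of case between -0.13 and 0.133 m and height (world z) of each of packer_red, packer_blue below 0.05 m and x of packer_blue in the frame of case between -0.06 and 0.06 m and y of packer_blue in the frame of case between -0.13 and 0.133 m))); the robot touches nothing.
It fails at once if the mallet, tub or glue bottle is shifted by more than 30 mm or tipped (distance of any of mallet, tub, glue_bottle from where it was at the start of the episode above 0.03 m or angle between any of mallet, tub, glue_bottle's own z axis and vertical above 0.3 rad).
It fails at once if the blank is shifted by more than 8 mm (distance of blank from where it was at the start of the episode above 0.008 m).
It fails at once if a packer is forced: pressed on the blank or the left cleat with more than 45 N (contact force between any of packer_red, packer_blue, packer_green and blank above 45 N or contact force between any of packer_red, packer_blue, packer_green and cleat above 45 N).
It also fails if it takes over 72 s, if anything falls off the work surface, if the arm or the gripper's body presses on something with over 40 N, if the wrist force passes 120 N, or if a joint passes its speed limit or range.

## Working session

There is one attempt and no reset: what is moved stays moved. The work goes in short steps, Python scripts to look and compute and a shell command to move; the robot and the scene stay as the last step left them, time stands still between calls to the robot, and variables do not carry over. Pictures are saved under pics/ and viewed, at most 10 in all, crops included, and the job is handed in when it is done.

```bash
mkdir -p pics; cat > h.py <<'E'
import numpy as np, cv2
from bench import robot, vision
def snap(n):
    s=vision.snapshot(n); np.savez('%s.npz'%n,**s); return s
def load(n): return dict(np.load('%s.npz'%n))
def cloud(s):
    z=s['z_map'];v,u=np.mgrid[:z.shape[0],:z.shape[1]]
    c=np.stack([(u-s['cx'])/s['fx']*z,(v-s['cy'])/s['fy']*z,z],-1)
    P=(c-s['t'])@s['R']; P[z==0]=np.nan; return P
def save(s,f): cv2.imwrite('pics/'+f,s['color'][...,::-1])
E
python3 - <<'E'
from h import *
for n in('top','side'):
    s=snap(n); save(s,n+'0.png'); print(n,s['fx'],-s['R'].T@s['t'],s['R'].round(2).tolist())
print(robot.get_obs())
E
```

```text
top 413.10766412688884 [ 0.36090717 -0.11317804  1.12955247] [[-0.04, -1.0, 0.01], [-0.98, 0.04, -0.22], [0.22, -0.01, -0.98]]
side 456.9323321389105 [0.52902889 1.03512214 0.76001118] [[-1.0, -0.03, -0.02], [0.0, 0.51, -0.86], [0.03, -0.86, -0.51]]
{'time': 0.1, 'joint_positions': array([-1.24510329e+00,  8.78788520e-02,  1.37207558e+00, -4.51453911e-05,
        1.68360845e+00, -1.03115684e-01]), 'qvel': array([-7.69807567e-06,  4.12815084e-04, -3.08261161e-03,  5.76352630e-04,
       -9.53839395e-04, -1.28718331e-05]), 'joint_torque': array([ 2.11658749e-03, -3.41249621e+01, -3.03302801e+01,  7.19340867e-02,
        3.03840393e-02, -1.09975726e-04]), 'tool_pos': array([ 0.22849882, -0.49974826,  0.20443643]), 'ee_rot': array([-3.13962827e+00, -1.58171651e-04,  4.28803530e-01]), 'wrist_force': array([-0.20200898, -0.23741255, -0.83152866]), 'wrist_torque': array([0.02027045, 0.0114116 , 0.04400456]), 'finger_force': 0.0, 'width': 0.09417057624710724}
```

View pics/top0.png

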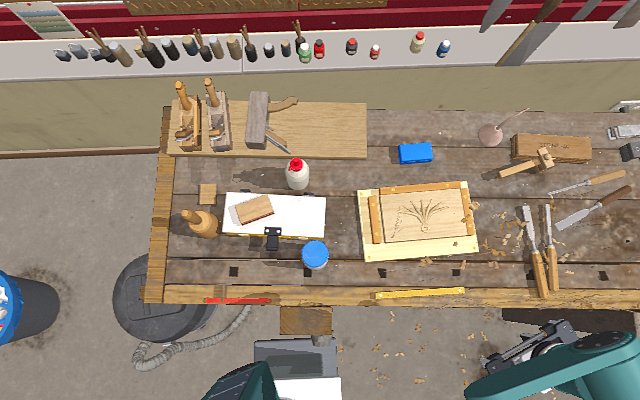

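View pics/side0.png

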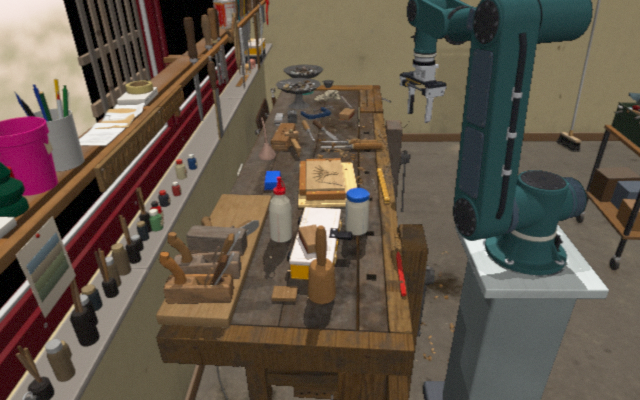

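Top view: the case is at (274,215) with its tab at (272,238), the block at (253,209) and the board at (418,220). The mallet is at (200,222), the tub at (315,254) and the bottle at (298,173). The gap is near (383,215).

```bash
python3 - <<'E'
from h import *
s=load('top');P=cloud(s);c=s['color'].astype(int)
U,V=np.meshgrid(range(640),range(400))
def rect(m,name):
    p=P[m]; r=cv2.minAreaRect((p[:,:2]*1000).astype(np.float32)); print(name,m.sum(),[np.round(x,1) for x in r],'z',np.median(p[:,2]).round(4)); print(cv2.boxPoints(r).round(0).tolist())
box=lambda a,b,c_,d:(U>=a)&(U<b)&(V>=c_)&(V<d)
z=P[...,2]
rect(box(225,280,190,230)&(abs(z-.087)<.008),'block')
white=(c.min(-1)>200)
rect(box(215,330,188,240)&white&(abs(z-.058)<.008),'lid')
rect(box(260,285,225,255)&(c.max(-1)<60)&(z>.04),'tab')
rect(box(350,485,170,265)&(abs(z-.012)<.005),'board')
rect(box(383,470,180,250)&(abs(z-.038)<.005),'blank+')
rect(box(298,332,238,275)&(abs(z-.125)<.006),'tub')
rect(box(285,315,150,195)&(z>.1),'bottle')
rect(box(178,220,200,245)&(z>.1),'mallet')
for n,q in (('top',(350,170,490,270)),('top',(170,150,340,280))):
    a,b,e,f=q; cv2.imwrite('pics/c%d.png'%a,cv2.resize(s['color'][b:f,a:e,::-1],None,fx=4.5 if a==170 else 5.6,fy=4.5 if a==170 else 5.6,interpolation=cv2.INTER_CUBIC))
E
```

```text
block 673 [array([581.4,  43.7]), array([52.2, 89.8]), np.float64(18.9)] z 0.0863
[[542.0, 78.0], [571.0, -7.0], [621.0, 10.0], [592.0, 95.0]]
lid 3113 [array([568.4,  -5.4]), array([266.2, 110.1]), np.float64(84.7)] z 0.0587
[[501.0, -133.0], [611.0, -143.0], [636.0, 122.0], [526.0, 132.0]]
tab 63 [array([ 5.056e+02, -4.000e-01]), array([39.6, 60.7]), np.float64(89.1)] z 0.0576
[[475.0, -20.0], [536.0, -21.0], [536.0, 19.0], [476.0, 20.0]]
board 2720 [array([ 531.1, -391.5]), array([229.8, 324.2]), np.float64(2.6)] z 0.0124
[[409.0, -235.0], [424.0, -559.0], [653.0, -548.0], [638.0, -224.0]]
blank+ 4479 [array([ 567.9, -414.6]), array([152.6, 242.6]), np.float64(2.7)] z 0.0381
[[486.0, -297.0], [497.0, -539.0], [650.0, -532.0], [639.0, -290.0]]
tub 576 [array([ 456.3, -108.8]), array([64.1, 63. ]), np.float64(23.9)] z 0.1252
[[414.0, -93.0], [440.0, -151.0], [498.0, -125.0], [473.0, -67.0]]
bottle 439 [array([670.7, -70. ]), array([59.8, 49.6]), np.float64(88.6)] z 0.1285
[[645.0, -99.0], [695.0, -100.0], [696.0, -41.0], [647.0, -39.0]]
mallet 222 [array([555.3, 179. ]), array([25.5, 38.5]), np.float64(64.2)] z 0.1743
[[532.0, 176.0], [567.0, 159.0], [578.0, 182.0], [544.0, 199.0]]
```

View pics/c350.png

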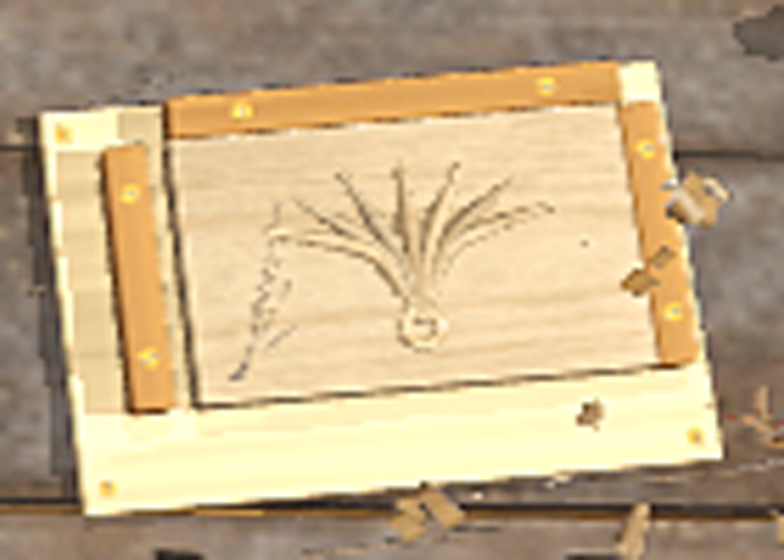

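View pics/c170.png

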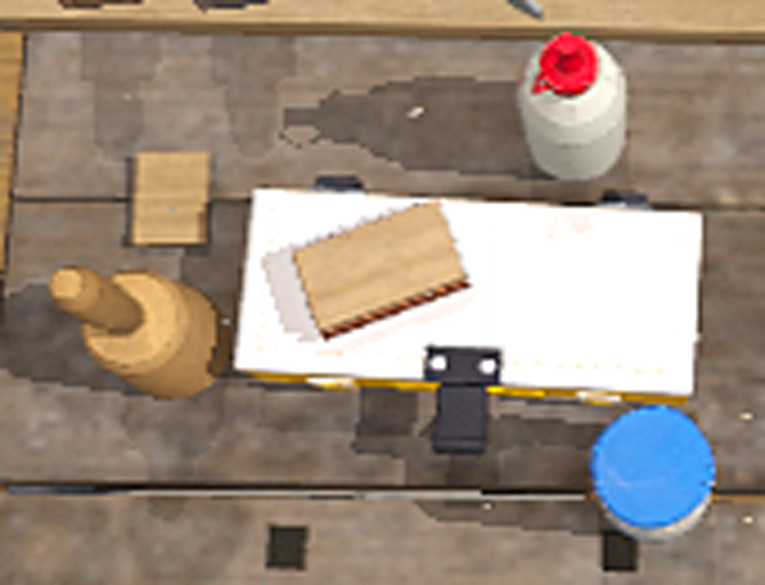

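```bash
cat >> h.py <<'E'
def proj(s,X):
    c=np.asarray(X)@s['R'].T+s['t']; return np.stack([c[...,0]/c[...,2]*s['fx']+s['cx'],c[...,1]/c[...,2]*s['fy']+s['cy']],-1)
def ray(s,u,v,z):
    d=s['R'].T@np.array([(u-s['cx'])/s['fx'],(v-s['cy'])/s['fy'],1]); o=-s['R'].T@s['t']; return o+d*(z-o[2])/d[2]
def rectify(s,o,yaw,x0,x1,y0,y1,z,res,img=None):
    # rows: local x descending, cols: local y descending
    xs=np.arange(x1,x0,-res);ys=np.arange(y1,y0,-res); Y,X=np.meshgrid(ys,xs)
    c,n=np.cos(yaw),np.sin(yaw)
    W=np.stack([o[0]+c*X-n*Y,o[1]+n*X+c*Y,np.full_like(X,z)],-1)
    p=proj(s,W).astype(np.float32)
    return cv2.remap(s['color'] if img is None else img,p[...,0],p[...,1],cv2.INTER_LINEAR)
E
python3 - <<'E'
from h import *
s=load('top')
C=[ray(s,350+a/5.6,170+b/5.6,.012) for a,b in((40,113),(88,515),(722,458),(657,62))]
C=np.array(C);print(C.round(4))
for n in('top','side'):
    pass
# model fit
L=np.array([[100,155],[-100,155],[-100,-155],[100,-155]])/1000
H,_=cv2.estimateAffinePartial2D(L.astype(np.float32),C[:,:2].astype(np.float32)); print(H, np.hypot(*H[:,0]))
print((L@H[:,:2].T+H[:,2]-C[:,:2]).round(4).tolist())
yaw=np.arctan2(H[1,0],H[0,0]); o=H[:,2]; print('board',o,yaw)
# blank corners at z=.038
B=np.array([ray(s,350+a/5.6,170+b/5.6,.038) for a,b in((168,138),(197,408),(658,365),(618,103))]);
Rm=np.array([[np.cos(yaw),-np.sin(yaw)],[np.sin(yaw),np.cos(yaw)]])
print('blank in board',((B[:,:2]-o)@Rm).round(4).tolist())
s2=snap('side')
ims=[]
for q in (s,s2):
    ims.append(rectify(q,o,yaw,-.1,.09,.07,.16,.037,.0004))
im=np.hstack([cv2.resize(i,(390,590)) for i in ims]); cv2.imwrite('pics/rect.png',im[...,::-1])
E
```

```text
[[ 0.6371 -0.2335  0.012 ]
 [ 0.4378 -0.2444  0.012 ]
 [ 0.4526 -0.5523  0.012 ]
 [ 0.6511 -0.5443  0.012 ]]
[[ 0.99684156 -0.04652157  0.54464647]
 [ 0.04652157  0.99684156 -0.39362762]] 0.9979265301218184
[[-0.0, -0.001], [-0.0001, 0.0007], [-0.0004, -0.0005], [0.0005, 0.0008]]
board [ 0.54464647 -0.39362762] 0.0466351329322877
blank in board [[0.0757, 0.0981], [-0.056, 0.1001], [-0.0547, -0.121], [0.0742, -0.1228]]
```

View pics/rect.png

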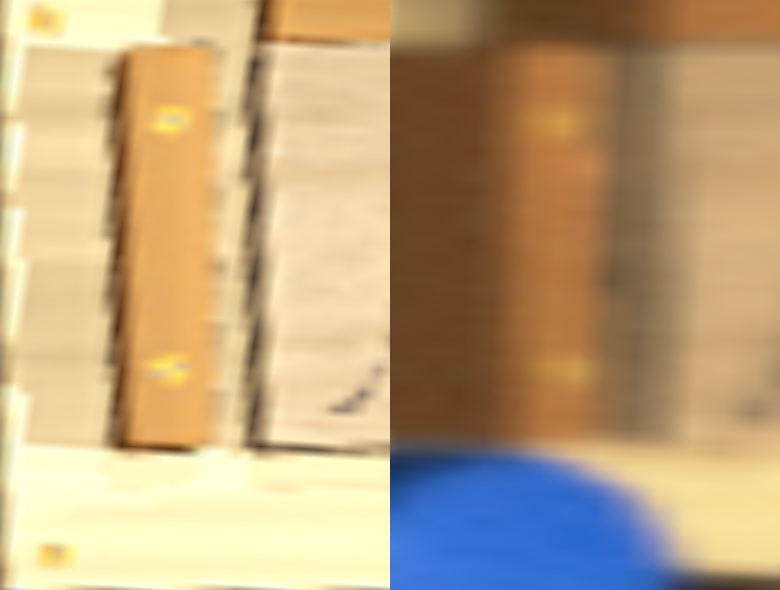

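Rectified view (0.231 mm/px): the blank's edge is at column 267 (98.4 mm). The cleat screws are at column 170 in both cameras (y = 120.8), and the cleat's right edge is around 212. I'll refine this with edge profiles.

```bash
python3 - <<'E'
from h import *
o=np.array([.54464647,-.39362762]);yaw=.0466
for n in('top','side'):
    s=load(n)
    for lo,hi in((-.05,-.035),(-.02,.02),(.04,.055)):
        r=rectify(s,o,yaw,lo,hi,.09,.14,.036,.0005).astype(float).mean(0)
        print(n,lo); print(' '.join('%.1f:%d/%d'%(140-i*.5,r[i,0],r[i,2]) for i in range(6,90,2)))
s=load('top')
c=s['color'].astype(int)
E
```

```text
top -0.05
137.0:240/160 136.0:227/149 135.0:188/115 134.0:142/75 133.0:117/48 132.0:132/48 131.0:155/54 130.0:185/69 129.0:210/82 128.0:228/92 127.0:231/96 126.0:231/97 125.0:230/97 124.0:230/97 123.0:231/97 122.0:231/97 121.0:232/97 120.0:233/98 119.0:235/98 118.0:236/99 117.0:237/99 116.0:238/99 115.0:239/100 114.0:238/100 113.0:235/102 112.0:233/106 111.0:230/117 110.0:227/131 109.0:227/145 108.0:233/155 107.0:240/163 106.0:237/159 105.0:222/145 104.0:197/125 103.0:160/98 102.0:123/73 101.0:115/69 100.0:142/88 99.0:176/112 98.0:207/139 97.0:230/162 96.0:248/179
top -0.02
137.0:232/153 136.0:215/139 135.0:180/110 134.0:141/73 133.0:115/45 132.0:125/41 131.0:155/53 130.0:187/70 129.0:211/84 128.0:225/93 127.0:231/97 126.0:231/98 125.0:230/97 124.0:230/98 123.0:230/98 122.0:231/98 121.0:232/98 120.0:233/98 119.0:235/99 118.0:236/99 117.0:238/100 116.0:239/101 115.0:240/101 114.0:240/101 113.0:238/104 112.0:236/109 111.0:232/119 110.0:229/131 109.0:229/145 108.0:233/156 107.0:237/160 106.0:236/158 105.0:224/146 104.0:198/125 103.0:162/99 102.0:134/80 101.0:128/78 100.0:148/93 99.0:181
[... 1581 characters left out ...]
.0:127/66 106.0:125/67 105.0:125/68 104.0:126/69 103.0:126/71 102.0:126/72 101.0:126/73 100.0:128/75 99.0:133/78 98.0:138/82 97.0:143/85 96.0:148/89
side 0.04
137.0:113/40 136.0:118/42 135.0:123/43 134.0:128/45 133.0:132/47 132.0:137/48 131.0:144/50 130.0:151/52 129.0:158/55 128.0:165/57 127.0:172/59 126.0:180/61 125.0:186/63 124.0:189/64 123.0:191/65 122.0:193/66 121.0:195/67 120.0:197/68 119.0:199/70 118.0:199/71 117.0:194/71 116.0:189/71 115.0:184/71 114.0:179/71 113.0:174/72 112.0:170/72 111.0:164/71 110.0:158/71 109.0:152/71 108.0:146/70 107.0:140/70 106.0:134/70 105.0:128/70 104.0:128/71 103.0:130/73 102.0:132/75 101.0:134/77 100.0:137/79 99.0:139/80 98.0:141/82 97.0:147/86 96.0:153/90
```

Gap ≈ 98 to 110 mm, about 12 mm wide. Blue (9 mm) fits and green (12 mm) would be forced. First I turn the tool for the block.

```bash
cat >> h.py <<'E'
from scipy.spatial.transform import Rotation as Ro
def to(p,yaw,tilt=0):
    """shift in present tool axes and turn (deg) to reach p; yaw deg, tool down, tilt deg about own y"""
    o=robot.get_obs(); R=Ro.from_euler('xyz',o['ee_rot']); T=Ro.from_euler('xyz',[np.pi,0,np.radians(yaw)])*Ro.from_euler('y',np.radians(tilt))
    d=np.array(p)-o['tool_pos']
    print('t',round(o['time'],2),'pos',o['tool_pos'].round(4),'rot',np.degrees(o['ee_rot']).round(2),'w',round(o['width'],4),'F',o['wrist_force'].round(1))
    print(' shift now mm',(R.inv().apply(d)*1000).round(1),'turn',np.degrees((R.inv()*T).as_rotvec()).round(2),' shift after turn',(T.inv().apply(d)*1000).round(1))
E
python3 -m crank '[[0,[0,0,-0.005],[0,0,-8]],[0,[0,0,0],[0,0,-8]],[0,[0,0,0],[0,0,-8]],[0,[0,0,0],[0,0,-8]],[0,[0,0,0],[0,0,-8]],[0,[0,0,0],[0,0,-8]],[0,[0,0,0],[0,0,-8]],[0,[0,0,0],[0,0,-8]]]'
python3 -m crank '[[0,[0,0,0],[0,0,-8]],[0,[0,0,0],[0,0,-8]],[0,[0,0,0],[0,0,-4.3]]]'
python3 -c "
from h import *
to([.581,.044,.206],108.9)
s=load('top')
print('tab',ray(s,272.4,250,.05), ray(s,272.4,238,.055))"
```

```text
time: 0.95
tool_pos: [0.2286, -0.5, 0.21]
ee_rot: [-3.141, -0.001, 1.552]
wrist_force: [-0.3, -0.9, 0.7]
width: 0.094
finger_force: 0.0
time: 1.25
tool_pos: [0.2286, -0.5, 0.21]
ee_rot: [3.142, -0.001, 1.904]
wrist_force: [-0.4, 0.4, -0.5]
width: 0.0942
finger_force: 0.0
t 1.25 pos [ 0.2286 -0.5     0.21  ] rot [ 1.8000e+02 -5.0000e-02  1.0911e+02] w 0.0942 F [-0.4  0.4 -0.5]
 shift now mm [398.7 511.    4.4] turn [ 0.   -0.05  0.21]  shift after turn [400.5 509.6   4. ]
tab [0.4760672  0.00125017 0.05      ] [5.06829544e-01 2.13251620e-04 5.50000000e-02]
```

```bash
python3 -m crank '[[0,[0.0285,0.0365,0],[0,0,0]],[0,[0.0285,0.0365,0],[0,0,0]],[0,[0.0285,0.0365,0],[0,0,0]],[0,[0.0285,0.0365,0],[0,0,0]],[0,[0.0285,0.0365,0],[0,0,0]],[0,[0.0285,0.0365,0],[0,0,0]],[0,[0.0285,0.0365,0],[0,0,0]],[0,[0.0285,0.0365,0],[0,0,0]]]'
python3 -m crank '[[0,[0.0285,0.0365,0],[0,0,0]],[0,[0.0285,0.0365,0],[0,0,0]],[0,[0.0285,0.0365,0],[0,0,0]],[0,[0.0285,0.0365,0],[0,0,0]],[0,[0.0285,0.0365,0],[0,0,0]],[0,[0.0285,0.0365,0],[0,0,0]],[0,[0,0,0],[0,0,0]],[0,[0,0,0],[0,0,0]]]'
python3 -c "
from h import *
to([.581,.044,.066],108.9)"
```

```text
time: 2.05
tool_pos: [0.4318, -0.1882, 0.2103]
ee_rot: [-3.142, 0.0, 1.9]
wrist_force: [0.8, -0.5, 0.0]
width: 0.0939
finger_force: 0.0
time: 2.85
tool_pos: [0.583, 0.0432, 0.2094]
ee_rot: [-3.139, -0.0, 1.902]
wrist_force: [-0.2, -0.5, 0.5]
width: 0.094
finger_force: 0.0
t 2.85 pos [0.583  0.0432 0.2094] rot [-179.87   -0.    108.98] w 0.094 F [-0.2 -0.5  0.5]
 shift now mm [  1.4  -1.3 143.4] turn [-0.13 -0.    0.08]  shift after turn [  1.4  -1.6 143.4]
```

```bash
python3 -m crank '[[0,[0.001,-0.0015,0.04],[0,0,0]],[0,[0,0,0.04],[0,0,0]],[0,[0,0,0.035],[0,0,0]],[0,[0,0,0.025],[0,0,0]],[0,[0,0,0.003],[0,0,0]],[1,[0,0,0],[0,0,0]],[1,[0,0,0],[0,0,0]],[1,[0,0,0],[0,0,0]]]'
python3 -m crank '[[1,[0,0,0],[0,0,0]],[1,[0,0,0],[0,0,0]],[1,[0,0,0],[0,0,0]]]'
```

```text
time: 3.65
tool_pos: [0.5829, 0.0426, 0.07]
ee_rot: [3.138, 0.002, 1.9]
wrist_force: [0.6, -1.4, -0.7]
width: 0.0736
finger_force: 0.0
time: 3.95
tool_pos: [0.5819, 0.0432, 0.068]
ee_rot: [3.14, 0.0, 1.9]
wrist_force: [-0.0, -0.2, 2.6]
width: 0.0497
finger_force: 30.4
```

```bash
python3 -m crank '[[1,[0,0,-0.02],[0,0,0]],[1,[0,0,-0.04],[0,0,0]],[1,[0,0,-0.045],[0,0,0]],[1,[0,0,0],[0,0,0]]]'
python3 -c "
from h import *
to([.5566,-.435,.173],108.9)"
```

```text
time: 4.35
tool_pos: [0.5853, 0.0431, 0.1807]
ee_rot: [3.128, 0.005, 1.9]
wrist_force: [0.8, 0.1, -0.6]
width: 0.0499
finger_force: 30.0
t 4.35 pos [0.5853 0.0431 0.1807] rot [179.22   0.28 108.88] w 0.0499 F [ 0.8  0.1 -0.6]
 shift now mm [-443.1 -182.     7.5] turn [ 0.78  0.28 -0.02]  shift after turn [-443.1 -182.     7.7]
```

```bash
python3 -m crank '[[1,[-0.03,-0.0125,0],[0,0,0]],[1,[-0.04,-0.0165,0],[0,0,0]],[1,[-0.04,-0.0165,0],[0,0,0]],[1,[-0.04,-0.0165,0],[0,0,0]],[1,[-0.04,-0.0165,0],[0,0,0]],[1,[-0.04,-0.0165,0],[0,0,0]],[1,[-0.04,-0.0165,0],[0,0,0]],[1,[-0.04,-0.0165,0],[0,0,0]]]'
python3 -m crank '[[1,[-0.04,-0.0165,0],[0,0,0]],[1,[-0.04,-0.0165,0],[0,0,0]],[1,[-0.04,-0.0165,0],[0,0,0]],[1,[-0.013,-0.005,0],[0,0,0]],[1,[0,0,0.03],[0,0,0]],[1,[0,0,0.04],[0,0,0]],[1,[0,0,0.03],[0,0,0]],[1,[0,0,0],[0,0,0]]]'
python3 -c "
from h import *
to([.5566,-.435,.048],108.9)
s=snap('top')"
```

```text
time: 5.15
tool_pos: [0.5599, -0.2931, 0.1712]
ee_rot: [-3.141, -0.001, 1.9]
wrist_force: [0.6, -0.7, -0.3]
width: 0.0495
finger_force: 30.0
time: 5.95
tool_pos: [0.5489, -0.4314, 0.0645]
ee_rot: [-3.135, -0.013, 1.901]
wrist_force: [-0.0, -0.6, -1.2]
width: 0.0499
finger_force: 30.0
t 5.95 pos [ 0.5489 -0.4314  0.0645] rot [-179.63   -0.73  108.9 ] w 0.0499 F [-0.  -0.6 -1.2]
 shift now mm [-6.1  6.2 16.4] turn [-0.37 -0.73  0.  ]  shift after turn [-5.9  6.1 16.5]
```

```bash
python3 -m crank '[[1,[0,0,0.01],[0,0,0]],[1,[0,0,0.006],[0,0,0]],[1,[0,0,0],[0,0,0]],[1,[0,0,0],[0,0,0]]]'
python3 -c "
from h import *
to([.5566,-.435,.048],108.9)"
```

```text
time: 6.4
tool_pos: [0.5524, -0.4355, 0.0576]
ee_rot: [3.141, 0.002, 1.9]
wrist_force: [0.1, -0.2, -0.7]
width: 0.0498
finger_force: 30.0
t 6.4 pos [ 0.5524 -0.4355  0.0576] rot [1.7996e+02 9.0000e-02 1.0887e+02] w 0.0498 F [ 0.1 -0.2 -0.7]
 shift now mm [-0.9  4.1  9.6] turn [ 0.04  0.09 -0.03]  shift after turn [-0.9  4.1  9.6]
```

```bash
python3 -m crank '[[1,[0,0,0.004],[0,0,0]],[1,[0,0,0.003],[0,0,0]],[1,[0,0,0.002],[0,0,0]],[1,[0,0,0],[0,0,0]],[1,[0,0,0],[0,0,0]]]'

```

```text
time: 6.9
tool_pos: [0.552, -0.4352, 0.0481]
ee_rot: [3.142, 0.0, 1.9]
wrist_force: [-1.7, 0.2, 2.2]
width: 0.0497
finger_force: 30.0
```

```bash
python3 -m crank '[[0.2,[0,0,0],[0,0,0]],[0.2,[0,0,0],[0,0,0]],[0.2,[0,0,0],[0,0,0]],[0.2,[0,0,-0.02],[0,0,0]],[0.2,[0,0,-0.04],[0,0,0]],[0.2,[0,0,-0.045],[0,0,0]],[0.2,[0,0,-0.045],[0,0,0]],[0.2,[0,0,0],[0,0,0]]]'
python3 - <<'E'
from h import *
s=snap('top');P=cloud(s);U,V=np.meshgrid(range(640),range(400));z=P[...,2]
m=(U>370)&(U<480)&(V>180)&(V<250)&(abs(z-.067)<.006)
r=cv2.minAreaRect((P[m][:,:2]*1000).astype(np.float32));print(m.sum(),r,np.median(z[m]))
b=np.array([.54464647,-.39362762]);a=.0466;R=np.array([[np.cos(a),-np.sin(a)],[np.sin(a),np.cos(a)]])
print('in board',(np.array(r[0])/1000-b)@R)
to([.35,-.2,.2],174.7)
E
```

```text
time: 7.7
tool_pos: [0.5546, -0.4375, 0.2077]
ee_rot: [3.134, 0.015, 1.9]
wrist_force: [-0.2, -0.2, 0.7]
width: 0.0756
finger_force: 0.0
97 ((559.7063598632812, -431.1331481933594), (29.17640495300293, 92.49544525146484), 11.255247116088867) 0.0660366020839066
in board [ 0.01329642 -0.03816635]
t 7.75 pos [ 0.5537 -0.4367  0.2035] rot [179.71   0.54 108.87] w 0.0751 F [-1.   0.1 -0.2]
 shift now mm [ 2.899e+02 -1.162e+02  2.000e-01] turn [-5.000e-02  6.400e-01 -6.583e+01]  shift after turn [224.7 216.8   3.5]
```

```bash
python3 -m crank '[[0.4,[0,0,0],[0,0,-8.2]],[0.4,[0,0,0],[0,0,-8.2]],[0.4,[0,0,0],[0,0,-8.2]],[0.4,[0,0,0],[0,0,-8.2]],[0.4,[0,0,0],[0,0,-8.2]],[0.4,[0,0,0],[0,0,-8.2]],[0.4,[0,0,0],[0,0,-8.2]],[0.4,[0,0,0],[0,0,-8.2]]]'
python3 -m crank '[[0.4,[0,0,0],[0,7.5,0]],[0.4,[0,0,0],[0,7.5,0]],[0.4,[0,0,0],[0,0,0]]]'
python3 -c "
from h import *
to([.4871,.0026,.204],174.7,15)"
```

```text
time: 8.55
tool_pos: [0.5514, -0.4346, 0.1946]
ee_rot: [3.139, -0.003, 3.051]
wrist_force: [-0.2, -0.1, 1.7]
width: 0.056
finger_force: 0.0
time: 8.85
tool_pos: [0.5538, -0.4338, 0.1871]
ee_rot: [3.133, -0.273, 3.051]
wrist_force: [-0.2, 0.7, -1.9]
width: 0.0565
finger_force: 0.0
t 8.85 pos [ 0.5538 -0.4338  0.1871] rot [179.52 -15.67 174.78] w 0.0565 F [-0.2  0.7 -1.9]
 shift now mm [106.8 428.4  16. ] turn [ 0.46 -0.67  0.08]  shift after turn [107.5 428.3  11.3]
```

```bash
python3 -m crank '[[0.4,[0.0107,0.0428,0.001],[0,0,0]],[0.4,[0.0107,0.0428,0.001],[0,0,0]],[0.4,[0.0107,0.0428,0.001],[0,0,0]],[0.4,[0.0107,0.0428,0.001],[0,0,0]],[0.4,[0.0107,0.0428,0.001],[0,0,0]],[0.4,[0.0107,0.0428,0.001],[0,0,0]],[0.4,[0.0107,0.0428,0.001],[0,0,0]],[0.4,[0.0107,0.0428,0.001],[0,0,0]]]'
python3 -m crank '[[0.4,[0.0107,0.0428,0.001],[0,0,0]],[0.4,[0.0107,0.0428,0.001],[0,0,0]],[0.4,[0,0,0],[0,0,0]],[0.4,[0,0,0],[0,0,0]],[0.4,[0,0,0],[0,0,0]]]'
python3 -c "
from h import *
to([.4871,.0026,.037],174.7,15)"
```

```text
time: 9.65
tool_pos: [0.499, -0.0845, 0.2115]
ee_rot: [3.141, -0.26, 3.044]
wrist_force: [0.2, 0.7, -0.4]
width: 0.0563
finger_force: 0.0
time: 10.15
tool_pos: [0.4874, 0.0001, 0.2152]
ee_rot: [-3.141, -0.261, 3.043]
wrist_force: [0.2, -0.1, -0.1]
width: 0.0564
finger_force: 0.0
t 10.15 pos [4.874e-01 1.000e-04 2.152e-01] rot [-179.98  -14.96  174.38] w 0.0564 F [ 0.2 -0.1 -0.1]
 shift now mm [-45.5   2.5 172.3] turn [ 0.06  0.04 -0.31]  shift after turn [-45.6   2.5 172.3]
```

```bash
python3 -m crank '[[0.4,[-0.0095,0.0005,0.036],[0,0,0]],[0.4,[-0.0095,0.0005,0.036],[0,0,0]],[0.4,[-0.0095,0.0005,0.036],[0,0,0]],[0.4,[-0.0085,0.0005,0.0323],[0,0,0]],[0.4,[-0.0053,0.0005,0.02],[0,0,0]],[0.4,[-0.0032,0,0.012],[0,0,0]],[0.4,[0,0,0],[0,0,0]],[0.4,[0,0,0],[0,0,0]]]'
python3 - <<'E'
from h import *
to([.4871,.0026,.037],174.7,15)
s=snap('side');cv2.imwrite('pics/s1.png',cv2.resize(s['color'][180:310,250:430,::-1],None,fx=4,fy=4,interpolation=cv2.INTER_CUBIC))
E
```

```text
time: 10.95
tool_pos: [0.4881, 0.0028, 0.038]
ee_rot: [-3.141, -0.26, 3.044]
wrist_force: [-0.0, -0.9, 0.4]
width: 0.0562
finger_force: 0.0
t 10.95 pos [0.4881 0.0028 0.038 ] rot [-179.99  -14.92  174.39] w 0.0562 F [-0.  -0.9  0.4]
 shift now mm [ 0.7 -0.3  1.2] turn [ 0.07  0.08 -0.29]  shift after turn [ 0.7 -0.3  1.2]
```

View pics/s1.png

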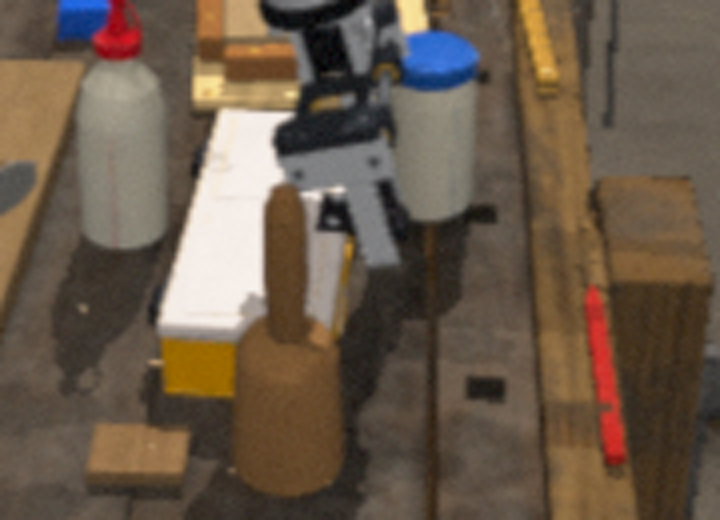

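The fingers straddle the black tab at about (370,220), and the gripper body clears the tub's blue lid. I pinch the tab and work out the arc.

```bash
python3 -m crank '[[1,[0,0,0],[0,0,0]],[1,[0,0,0],[0,0,0]],[1,[0,0,0],[0,0,0]],[1,[0,0,0],[0,0,0]]]'
python3 - <<'E'
import numpy as np
th=np.linspace(0,1.606,17)+.042; X=-131.1*np.cos(th);Z=131.1*np.sin(th);c,s=np.cos(np.radians(15)),np.sin(np.radians(15))
dX,dZ=np.diff(X),np.diff(Z)
for i in range(16):print(i,round(-c*dX[i]+s*dZ[i],1),round(-s*dX[i]-c*dZ[i],1))
E
```

```text
time: 11.4
tool_pos: [0.4878, 0.0043, 0.0378]
ee_rot: [3.14, -0.261, 3.045]
wrist_force: [-0.9, -0.1, 0.7]
width: 0.0296
finger_force: 30.0
0 2.2 -13.0
1 0.9 -13.1
2 -0.4 -13.1
3 -1.7 -13.0
4 -3.0 -12.8
5 -4.3 -12.4
6 -5.5 -11.9
7 -6.7 -11.3
8 -7.8 -10.6
9 -8.8 -9.8
10 -9.7 -8.8
11 -10.6 -7.8
12 -11.3 -6.7
13 -11.9 -5.5
14 -12.4 -4.3
15 -12.8 -3.1
```

```bash
python3 -m crank '[[1,[0.0022,0,-0.013],[0,0,0]],[1,[0.0009,0,-0.0131],[0,0,0]],[1,[-0.0004,0,-0.0131],[0,0,0]],[1,[-0.0017,0,-0.013],[0,0,0]],[1,[-0.003,0,-0.0128],[0,0,0]],[1,[-0.0043,0,-0.0124],[0,0,0]],[1,[-0.0055,0,-0.0119],[0,0,0]],[1,[-0.0067,0,-0.0113],[0,0,0]]]'
python3 -m crank '[[1,[0,0,0],[0,0,0]]]'
```

```text
time: 12.2
tool_pos: [0.5309, 0.0001, 0.1307]
ee_rot: [3.14, -0.264, 3.046]
wrist_force: [0.2, 4.6, -4.1]
width: 0.0297
finger_force: 30.0
time: 12.3
tool_pos: [0.532, -0.0001, 0.1315]
ee_rot: [3.14, -0.261, 3.046]
wrist_force: [-1.0, 5.0, 0.7]
width: 0.0294
finger_force: 30.0
```

```bash
python3 -m crank '[[1,[-0.0078,0,-0.0106],[0,0,0]],[1,[-0.0088,0,-0.0098],[0,0,0]],[1,[-0.0097,0,-0.0088],[0,0,0]],[1,[-0.0106,0,-0.0078],[0,0,0]],[1,[-0.0113,0,-0.0067],[0,0,0]],[1,[-0.0119,0,-0.0055],[0,0,0]],[1,[-0.0124,0,-0.0043],[0,0,0]],[1,[-0.0128,0,-0.0031],[0,0,0]]]'
python3 -m crank '[[1,[-0.003,0,-0.001],[0,0,0]],[1,[0,0,0],[0,0,0]],[1,[0,0,0],[0,0,0]]]'
```

```text
time: 13.1
tool_pos: [0.6265, -0.0092, 0.1634]
ee_rot: [3.141, -0.266, 3.046]
wrist_force: [-2.9, 3.9, 1.7]
width: 0.0299
finger_force: 30.0
time: 13.4
tool_pos: [0.6301, -0.0096, 0.1632]
ee_rot: [3.141, -0.263, 3.046]
wrist_force: [-1.6, 4.3, 1.9]
width: 0.0298
finger_force: 30.0
```

```bash
python3 -m crank '[[1,[-0.004,0,-0.001],[0,0,0]],[1,[-0.003,0,-0.001],[0,0,0]],[1,[0,0,0],[0,0,0]]]'
python3 -m crank '[[0.5,[0,0,0],[0,0,0]],[0.5,[0,0,0],[0,0,0]],[0.5,[0,0,0],[0,0,0]]]'
python3 - <<'E'
from h import *
to([.55,0,.163],174.7,0)
s=snap('top');P=cloud(s);save(s,'t2.png')
U,V=np.meshgrid(range(640),range(400))
cv2.imwrite('pics/t2.png',cv2.resize(s['color'][150:280,170:340,::-1],None,fx=4.5,fy=4.5,interpolation=cv2.INTER_CUBIC))
m=(U>200)&(U<340)&(V>150)&(V<250)&(P[...,2]>.06)
z=P[...,2]
# lid face points: slope x vs z away from tab
q=P[m]; ex=np.array([.9957,-.0924]);k=(q[:,:2]-[.5658,-.0062])@ex; y=(q[:,:2]-[.5658,-.0062])@np.array([.0924,.9957])
sel=((y>40)&(y<125)|(y<-.07)&(y>-.125)|(y>.06)&(y<.125))&(q[:,2]<.154)&(k>.03)&(k<.075)
print(sel.sum(),np.polyfit(q[sel,2],k[sel],1))
E
```

```text
time: 13.7
tool_pos: [0.637, -0.0103, 0.1626]
ee_rot: [3.141, -0.264, 3.046]
wrist_force: [-1.7, 4.9, 0.9]
width: 0.0293
finger_force: 30.0
time: 14.0
tool_pos: [0.6382, -0.012, 0.1629]
ee_rot: [-3.14, -0.261, 3.044]
wrist_force: [-0.4, 0.9, 0.7]
width: 0.0462
finger_force: 0.0
t 14.0 pos [ 0.6382 -0.012   0.1629] rot [-179.91  -14.93  174.39] w 0.0462 F [-0.4  0.9  0.7]
 shift now mm [86.   3.3 22.8] turn [ -0.05 -14.93  -0.29]  shift after turn [88.9  3.8 -0.1]
168 [0.05318273 0.05348367]
```

View pics/t2.png

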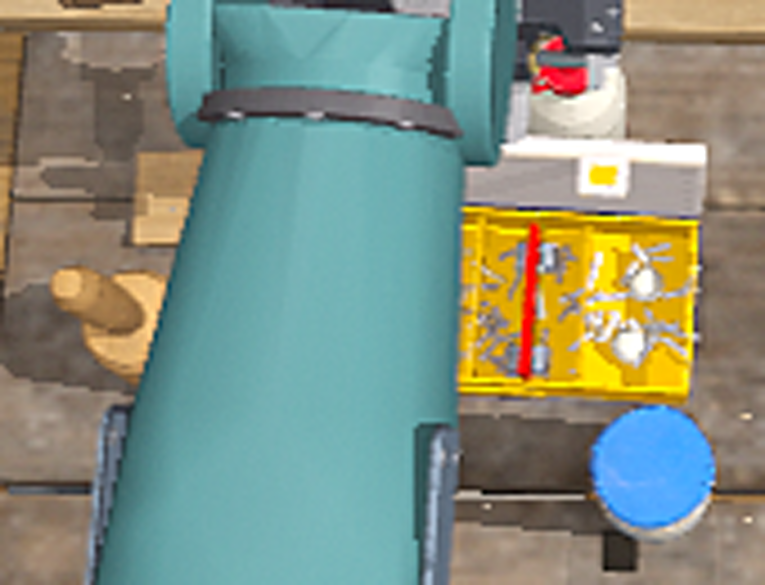

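The lid is just past upright (slope 0.053, about 1.62 rad), so it is on its stop. The red packer is in the compartment right of centre. I retract to see the rest.

```bash
python3 -m crank '[[0.5,[0.009,0,-0.034],[0,0,0]],[0.5,[0.009,0,-0.034],[0,0,0]],[0.5,[0.006,0,-0.02],[0,0,0]],[0.5,[0.03,-0.03,0.008],[0,-7.5,0]],[0.5,[0.035,-0.03,0.003],[0,-7.5,0]],[0.5,[0.03,-0.04,0],[0,0,0]],[0.5,[0.03,-0.04,0],[0,0,0]],[0.5,[0,-0.045,0],[0,0,0]]]'
python3 -m crank '[[0.5,[0,-0.045,0],[0,0,0]],[0.5,[0,-0.045,0],[0,0,0]],[0.6,[0,-0.035,0],[0,0,0]],[0.6,[0,0,0],[0,0,0]]]'
python3 - <<'E'
from h import *
to([.55,0,.163],174.7,0)
s=snap('top');P=cloud(s)
o=np.array([.5658,-.0062]);a=np.radians(-5.3)
im=rectify(s,o,a,-.065,.075,-.14,.14,.043,.0004); print(im.shape); cv2.imwrite('pics/case.png',im[...,::-1])
U,V=np.meshgrid(range(640),range(400));q=P-[*o,0];ex=np.array([np.cos(a),np.sin(a)]);ey=np.array([-ex[1],ex[0]])
k=q[...,:2]@ex;y=q[...,:2]@ey;z=P[...,2];c=s['color'].astype(int)
sel=(k>.045)&(k<.08)&(abs(y)<.125)&(abs(y-.0015)>.03)&(z>.065)&(z<.15);print('lid',sel.sum(),np.polyfit(z[sel],k[sel],1))
inn=(abs(k)<.048)&(abs(y)<.13)&(z>.03)&(z<.05)
r,g,b=c[...,0],c[...,1],c[...,2]
for n,m in(('red',(r>g+80)&(r>b+80)&(g<70)),('blue',(b>r+40)&(b>g+20)),('green',(g>r+30)&(g>b+20))):
    m=m&(abs(k)<.05)&(abs(y)<.13)
    v,u=np.nonzero(m)
    if len(u)==0: print(n,0);continue
    w=np.array([ray(s,i,j,.043)[:2]-o for i,j in zip(u,v)]); kx,ky=w@ex,w@ey
    print(n,len(u),'x',kx.min().round(4),kx.max().round(4),'y',ky.min().round(4),ky.max().round(4),'mean',kx.mean().round(4),ky.mean().round(4),'slope',np.polyfit(kx,ky,1).round(3))
E
```

```text
time: 14.85
tool_pos: [0.4944, -0.1807, 0.2583]
ee_rot: [-3.141, -0.012, 3.045]
wrist_force: [0.7, -0.0, -0.3]
width: 0.0472
finger_force: 0.0
time: 15.25
tool_pos: [0.4844, -0.3093, 0.2561]
ee_rot: [-3.14, -0.014, 3.039]
wrist_force: [0.3, 0.9, -0.5]
width: 0.038
finger_force: 0.0
t 15.25 pos [ 0.4844 -0.3093  0.2561] rot [-179.93   -0.82  174.1 ] w 0.038 F [ 0.3  0.9 -0.5]
 shift now mm [-34.8 314.5  92.2] turn [-0.06 -0.82 -0.6 ]  shift after turn [-36.7 314.   93.1]
(350, 700, 3)
lid 516 [0.02914012 0.05615878]
red 76 x -0.0427 0.047 y -0.0359 -0.0294 mean 0.0004 -0.0326 slope [-0.002 -0.033]
blue 182 x -0.0434 0.0493 y -0.1173 0.1148 mean 0.0023 0.0269 slope [-0.097  0.027]
green 212 x -0.0441 0.0488 y 0.0857 0.1038 mean 0.0023 0.0949 slope [0.001 0.095]
```

View pics/case.png

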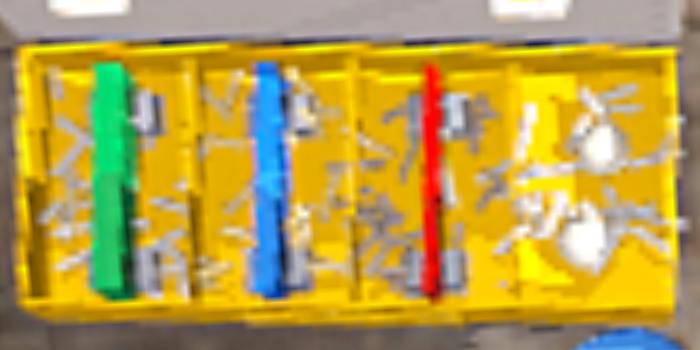

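The packers are at columns 115 (green), 268 (blue) and 432 (red). Blue stands centred in its compartment at y ≈ 34 mm, and the lid is open. Next I refine blue.

```bash
python3 - <<'E'
from h import *
s=load('top');o=np.array([.5658,-.0062]);a=np.radians(-5.3)
for lo,hi in((-.04,-.02),(.02,.04)):
    r=rectify(s,o,a,lo,hi,.01,.055,.043,.0005).astype(float).mean(0)
    print(' '.join('%.0f:%d/%d/%d'%(55-i*.5,*r[i]) for i in range(20,76,2)))
ex=np.array([np.cos(a),np.sin(a)]);ey=np.array([-ex[1],ex[0]])
p=o-.028*ex+.034*ey;print(p)
to([*p,.13],174.7,0)
E
```

```text
45:245/194/18 44:239/189/52 43:231/184/86 42:215/178/118 41:196/174/148 40:174/167/179 39:147/159/196 38:115/149/209 37:77/145/223 36:53/145/235 35:40/145/243 34:42/146/243 33:46/146/242 32:47/144/240 31:41/134/229 30:34/120/214 29:23/92/175 28:23/66/127 27:33/51/89 26:67/73/97 25:106/104/120 24:138/133/140 23:162/156/154 22:182/175/167 21:186/179/173 20:179/173/171 19:172/166/165 18:167/156/148
45:221/169/17 44:221/168/30 43:218/167/50 42:202/159/82 41:176/150/117 40:149/141/155 39:124/137/187 38:98/139/213 37:68/144/233 36:45/153/244 35:29/161/252 34:28/164/255 33:31/165/255 32:33/166/255 31:33/164/254 30:34/160/251 29:36/148/238 28:45/124/201 27:58/102/163 26:83/101/148 25:114/121/152 24:143/140/154 23:168/159/155 22:182/172/163 21:192/182/173 20:192/183/174 19:195/186/175 18:193/182/165
[0.54106031 0.03024102]
t 15.3 pos [ 0.485  -0.3069  0.2564] rot [179.97  -0.79 174.23] w 0.038 F [ 0.   0.  -0.2]
 shift now mm [-23.6 341.  126.3] turn [ 0.03 -0.79 -0.47]  shift after turn [-24.7 340.9 126.4]
```

```bash
python3 -m crank '[[0.72,[-0.003,0.0425,0],[0,-0.8,-0.5]],[0.72,[-0.003,0.0425,0],[0,0,0]],[0.72,[-0.003,0.0425,0],[0,0,0]],[0.72,[-0.003,0.0425,0],[0,0,0]],[0.72,[-0.003,0.0425,0],[0,0,0]],[0.72,[-0.003,0.0425,0.02],[0,0,0]],[0.72,[-0.003,0.0425,0.03],[0,0,0]],[0.72,[-0.003,0.0425,0.03],[0,0,0]]]'
python3 -m crank '[[0.72,[0,0,0.03],[0,0,0]],[0.72,[0,0,0.02],[0,0,0]],[0.72,[0,0,0],[0,0,0]],[0.72,[0,0,0],[0,0,0]],[0.72,[0,0,0],[0,0,0]]]'
python3 -c "
from h import *
to([.5410,.0300,.021],174.7,0)"
```

```text
time: 16.1
tool_pos: [0.5395, 0.0314, 0.18]
ee_rot: [3.141, 0.004, 3.056]
wrist_force: [0.3, -0.3, -0.6]
width: 0.0262
finger_force: 0.0
time: 16.6
tool_pos: [0.5406, 0.0285, 0.1317]
ee_rot: [3.141, 0.005, 3.054]
wrist_force: [0.1, 0.0, 0.8]
width: 0.0262
finger_force: 0.0
t 16.6 pos [0.5406 0.0285 0.1317] rot [179.96   0.27 174.97] w 0.0262 F [0.1 0.  0.8]
 shift now mm [  0.3   1.5 110.7] turn [0.04 0.27 0.27]  shift after turn [ -0.2   1.6 110.7]
```

```bash
python3 -m crank '[[0.72,[0,0.0015,0.03],[0,0.3,0.3]],[0.72,[0,0,0.035],[0,0,0]],[0.72,[0,0,0.02],[0,0,0]],[0.72,[0,0,0.012],[0,0,0]],[0.72,[0,0,0.008],[0,0,0]],[0.72,[0,0,0.004],[0,0,0]],[0.72,[0,0,0],[0,0,0]],[0.72,[0,0,0],[0,0,0]]]'
python3 -c "
from h import *
to([.5410,.0300,.021],174.7,0)"
```

```text
time: 17.4
tool_pos: [0.5405, 0.0298, 0.0218]
ee_rot: [3.141, -0.002, 3.048]
wrist_force: [-0.3, -0.1, 0.5]
width: 0.0264
finger_force: 0.0
t 17.4 pos [0.5405 0.0298 0.0218] rot [ 1.7996e+02 -1.1000e-01  1.7466e+02] w 0.0264 F [-0.3 -0.1  0.5]
 shift now mm [-0.5  0.2  0.8] turn [ 0.04 -0.11 -0.04]  shift after turn [-0.5  0.2  0.8]
```

```bash
python3 -m crank '[[1,[0,0,0],[0,0,0]],[1,[0,0,0],[0,0,0]],[1,[0,0,0],[0,0,0]],[1,[0,0,-0.01],[0,0,0]],[1,[0,0,-0.035],[0,0,0]],[1,[0,0,-0.045],[0,0,0]],[1,[0,0,-0.045],[0,0,0]],[1,[0,0,-0.035],[0,0,0]]]'
python3 -m crank '[[1,[0,0,0],[0,0,0]],[1,[0,0,0],[0,0,0]],[1,[0,0,0],[0,0,0]]]'
python3 - <<'E'
from h import *
b=np.array([.54464647,-.39362762]);a=.0466;R=np.array([[np.cos(a),-np.sin(a)],[np.sin(a),np.cos(a)]])
p=b+R@[-.140,.1038];print(p,np.degrees(a)-180)
to([*p,.19],182.67,0)
s=snap('side');s2=snap('top')
im=np.hstack([cv2.resize(s['color'][140:260,270:390],(400,400),interpolation=cv2.INTER_CUBIC),cv2.resize(s2['color'][150:270,200:320],(400,400),interpolation=cv2.INTER_CUBIC)]);cv2.imwrite('pics/g.png',im[...,::-1])
E
```

```text
time: 18.2
tool_pos: [0.5406, 0.029, 0.1945]
ee_rot: [-3.141, -0.001, 3.048]
wrist_force: [-0.4, 0.1, -0.6]
width: 0.0089
finger_force: 30.0
time: 18.5
tool_pos: [0.5392, 0.0295, 0.1889]
ee_rot: [-3.141, -0.007, 3.048]
wrist_force: [0.7, -0.1, 0.1]
width: 0.0088
finger_force: 30.0
[ 0.39996312 -0.29646194] -177.33001667469037
t 18.5 pos [0.5392 0.0295 0.1889] rot [-179.98   -0.42  174.65] w 0.0088 F [ 0.7 -0.1  0.1]
 shift now mm [ 1.082e+02 -3.375e+02 -2.000e-01] turn [ 0.01 -0.42 -8.02]  shift after turn [ 154.3 -319.1   -1.1]
```

View pics/g.png

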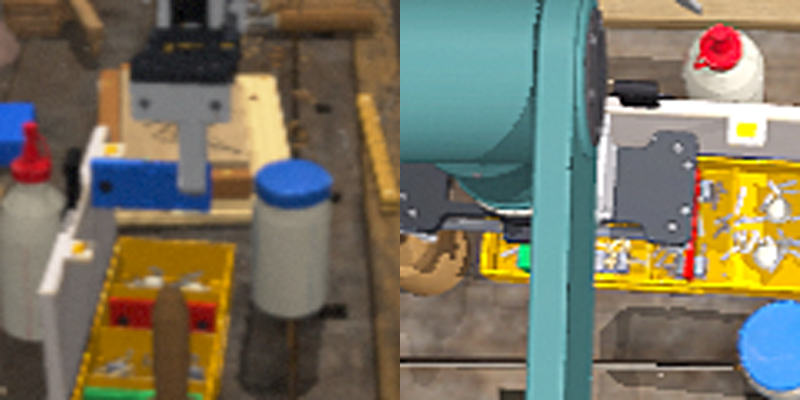

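The blue packer is held level by its near end, and red and green are still in the case. I carry it to the front of the gap.

```bash
python3 -m crank '[[1,[0,0,0],[0,0,-8]],[1,[0.0193,-0.04,0],[0,0,0]],[1,[0.0193,-0.04,0],[0,0,0]],[1,[0.0193,-0.04,0],[0,0,0]],[1,[0.0193,-0.04,0],[0,0,0]],[1,[0.0193,-0.04,0],[0,0,0]],[1,[0.0193,-0.04,0],[0,0,0]],[1,[0.0193,-0.04,0],[0,0,0]]]'
python3 -m crank '[[1,[0.0193,-0.04,0],[0,0,0]],[1,[0,0,0.04],[0,0,0]],[1,[0,0,0.04],[0,0,0]],[1,[0,0,0.03],[0,0,0]],[1,[0,0,0.02],[0,0,0]],[1,[0,0,0],[0,0,0]],[1,[0,0,0],[0,0,0]],[1,[0,0,0],[0,0,0]]]'
cat > m.py <<'E'
from h import *
b=np.array([.54464647,-.39362762]);a=.0466;R=np.array([[np.cos(a),-np.sin(a)],[np.sin(a),np.cos(a)]])
def st(x,z,y=.104):
    to([*(b+R@[x,y]),z],182.67); print('TCP in board',((robot.get_obs()['tool_pos'][:2]-b)@R).round(4))
E
python3 -c "
from m import *
st(-.14,.033)"
```

```text
time: 19.4
tool_pos: [0.4166, -0.2573, 0.1892]
ee_rot: [3.139, -0.006, -3.095]
wrist_force: [0.9, 0.1, -0.1]
width: 0.0091
finger_force: 30.0
time: 20.2
tool_pos: [0.401, -0.2976, 0.0622]
ee_rot: [-3.141, -0.002, -3.095]
wrist_force: [-0.2, -0.1, -0.3]
width: 0.0083
finger_force: 30.0
t 20.2 pos [ 0.401  -0.2976  0.0622] rot [-1.7996e+02 -1.4000e-01 -1.7733e+02] w 0.0083 F [-0.2 -0.1 -0.3]
 shift now mm [ 1.   1.4 29.2] turn [-0.04 -0.14  0.  ]  shift after turn [ 1.   1.4 29.2]
TCP in board [-0.139   0.1026]
```

```bash
python3 -m crank '[[1,[0,0.0014,0.015],[0,0,0]],[1,[0,0,0.01],[0,0,0]],[1,[0,0,0.003],[0,0,0]],[1,[0,0,0],[0,0,0]],[1,[0,0,0],[0,0,0]]]'
python3 - <<'E'
from m import *
st(-.14,.033)
s=snap('top'); zt=robot.get_obs()['tool_pos'][2]+.0215
for lo,hi in((-.095,-.085),(-.075,-.066)):
    r=rectify(s,b,a,lo,hi,.085,.125,zt,.0005).astype(float).mean(0)
    print(' '.join('%.0f:%d/%d'%(125-i*.5,r[i,0],r[i,2]) for i in range(10,70,2)))
im=rectify(s,b,a,-.11,.03,.07,.16,.04,.00025);cv2.imwrite('pics/fit.png',im[...,::-1])
E
```

```text
time: 20.7
tool_pos: [0.4005, -0.2959, 0.0334]
ee_rot: [3.141, -0.003, -3.095]
wrist_force: [0.0, -0.4, -0.4]
width: 0.0086
finger_force: 30.0
t 20.7 pos [ 0.4005 -0.2959  0.0334] rot [ 179.98   -0.19 -177.33] w 0.0086 F [ 0.  -0.4 -0.4]
 shift now mm [ 0.5 -0.4  0.4] turn [ 0.02 -0.19 -0.  ]  shift after turn [ 0.5 -0.4  0.4]
TCP in board [-0.1395  0.1044]
120:242/162 119:244/162 118:245/161 117:241/156 116:234/150 115:210/136 114:160/118 113:110/102 112:75/91 111:49/78 110:27/69 109:31/68 108:40/65 107:48/63 106:51/69 105:53/73 104:55/76 103:55/82 102:55/86 101:54/87 100:54/90 99:55/95 98:56/97 97:59/101 96:65/111 95:70/119 94:75/125 93:83/135 92:89/145 91:92/149
120:243/163 119:246/167 118:248/169 117:248/168 116:248/165 115:224/152 114:175/127 113:125/103 112:80/90 111:36/82 110:9/95 109:16/147 108:24/200 107:34/228 106:46/242 105:56/253 104:53/255 103:48/255 102:53/254 101:91/254 100:131/251 99:162/231 98:186/205 97:202/176 96:194/150 95:184/127 94:163/114 93:122/88 92:84/64 91:74/58
```

View pics/fit.png

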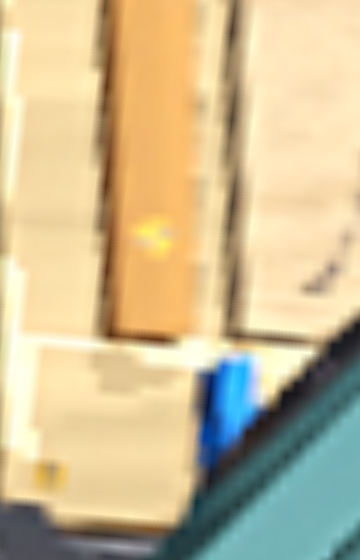

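The blue packer's tip is at about (228,410), lined up with the gap between cleat edge 195 and blank edge 240. Packer centre y = 104.4 mm and gap centre y ≈ 104.3 mm. I slide it in.

```bash
python3 -m crank '[[1,[-0.008,0,0],[0,0,0]],[1,[-0.008,0,0],[0,0,0]],[1,[-0.008,0,0],[0,0,0]],[1,[0,0,0],[0,0,0]]]'
python3 -c "
from m import *
st(-.078,.033)"
```

```text
time: 21.15
tool_pos: [0.4143, -0.2946, 0.0314]
ee_rot: [3.138, -0.028, -3.095]
wrist_force: [-24.5, -1.5, 8.4]
width: 0.0086
finger_force: 30.0
t 21.15 pos [ 0.4143 -0.2946  0.0314] rot [ 179.79   -1.61 -177.34] w 0.0086 F [-24.5  -1.5   8.4]
 shift now mm [-47.5  -1.   -2.9] turn [ 0.21 -1.61 -0.01]  shift after turn [-47.6  -1.   -1.6]
TCP in board [-0.1256  0.105 ]
```

```bash
python3 - <<'E'
from m import *
o=robot.get_obs();print(o['wrist_torque'],o['wrist_force'],o['qvel'].round(3))
s=snap('top')
for zz,lo,hi in((.053,-.075,-.062),(.038,-.03,-.01),(.038,.02,.04)):
    r=rectify(s,b,a,lo,hi,.085,.125,zz,.0005).astype(float).mean(0)
    print(' '.join('%.0f:%d/%d'%(125-i*.5,r[i,0],r[i,2]) for i in range(10,70,2)))
# along x profile of packer top
r=rectify(s,b,a,-.09,-.02,.1025,.1065,.053,.0005).astype(float).mean(1)
print('x',' '.join('%.0f:%d/%d'%(-20-i*.5,r[i,0],r[i,2]) for i in range(30,140,2)))
r=rectify(s,b,a,-.07,-.04,-.06,.0,.038,.0005).astype(float).mean(1)
E
python3 -m crank '[[1,[0.010,0,0],[0,0,0]],[1,[0.010,0,0],[0,0,0]],[1,[0,0,0],[0,0,0]],[1,[0,0,0],[0,0,0]]]'
python3 -c "
from m import *
st(-.14,.033);print(robot.get_obs()['wrist_torque'])"
```

```text
[-0.23272968  4.31135256 -0.14581233] [-24.4508869   -1.50366278   8.42163021] [-0.007 -0.01   0.01   0.011 -0.009 -0.007]
120:243/161 119:244/161 118:243/160 117:200/142 116:147/119 115:113/104 114:99/100 113:68/86 112:35/72 111:36/75 110:45/81 109:54/92 108:61/103 107:66/112 106:74/124 105:81/134 104:84/138 103:90/146 102:95/155 101:98/160 100:104/168 99:110/176 98:112/180 97:114/182 96:117/186 95:117/185 94:116/184 93:115/184 92:115/183 91:114/183
120:246/111 119:247/113 118:248/113 117:249/113 116:250/111 115:251/110 114:250/111 113:248/113 112:245/121 111:241/132 110:238/145 109:238/158 108:243/167 107:247/170 106:245/166 105:235/156 104:209/134 103:167/104 102:135/82 101:137/85 100:168/108 99:201/136 98:228/163 97:245/183 96:253/192 95:254/190 94:254/187 93:254/185 92:253/185 91:253/184
120:246/107 119:248/108 118:250/110 117:251/112 116:252/111 115:252/111 114:251/111 113:249/114 112:247/121 111:245/134 110:243/150 109:244/165 108:248/175 107:251/177 106:250/173 105:238/161 104:213/139 103:170/106 102:138/83 101:135/81 100:162/102 99:197/130 98:225/156 97:242/175 96:250/183 95
[... 375 characters left out ...]
65:55/96 -66:60/104 -67:66/113 -68:74/123 -69:86/141 -70:98/159 -71:109/176 -72:114/181 -73:118/186 -74:119/188 -75:119/187 -76:118/186 -77:117/185 -78:117/185 -79:116/184 -80:115/183 -81:115/182 -82:115/182 -83:115/182 -84:115/182 -85:115/183 -86:116/183 -87:116/184 -88:116/183 -89:115/183
time: 21.6
tool_pos: [0.4048, -0.2956, 0.0333]
ee_rot: [3.141, -0.002, -3.095]
wrist_force: [0.1, 0.2, -0.2]
width: 0.0087
finger_force: 30.0
t 21.6 pos [ 0.4048 -0.2956  0.0333] rot [ 1.7999e+02 -1.4000e-01 -1.7735e+02] w 0.0087 F [ 0.1  0.2 -0.2]
 shift now mm [ 4.9 -0.4  0.3] turn [ 0.01 -0.14 -0.02]  shift after turn [ 4.9 -0.4  0.3]
TCP in board [-0.1351  0.1044]
[ 0.0717944  -0.1184714   0.00191164]
```

Blocked at the mouth. The moment puts the contact about 5 mm right of the packer's axis, which is the blank's corner. I shift 1 mm left and try again gently.

```bash
python3 -m crank '[[1,[-0.003,0.001,0],[0,0,0]],[1,[-0.004,0,0],[0,0,0]],[1,[-0.003,0,0],[0,0,0]],[1,[-0.003,0,0],[0,0,0]],[1,[-0.002,0,0],[0,0,0]],[1,[0,0,0],[0,0,0]]]'
python3 -c "
from m import *
st(-.078,.033);print(robot.get_obs()['wrist_torque'])"
```

```text
time: 22.2
tool_pos: [0.4194, -0.2936, 0.0327]
ee_rot: [3.14, -0.004, -3.095]
wrist_force: [1.0, -0.5, -0.9]
width: 0.009
finger_force: 30.0
t 22.2 pos [ 0.4194 -0.2936  0.0327] rot [ 179.93   -0.23 -177.32] w 0.009 F [ 1.  -0.5 -0.9]
 shift now mm [-42.4  -1.8  -0.5] turn [ 0.07 -0.23  0.01]  shift after turn [-42.4  -1.8  -0.3]
TCP in board [-0.1204  0.1058]
[ 0.06296601 -0.10234931 -0.02580605]
```

```bash
python3 -m crank '[[1,[-0.004,0,0],[0,0,0]],[1,[-0.004,0,0],[0,0,0]],[1,[-0.004,0,0],[0,0,0]],[1,[0,0,0],[0,0,0]]]'
python3 -c "
from m import *
st(-.078,.033);print(robot.get_obs()['wrist_torque'])"
```

```text
time: 22.6
tool_pos: [0.4316, -0.293, 0.0327]
ee_rot: [3.14, -0.004, -3.095]
wrist_force: [-0.1, 0.7, -0.7]
width: 0.0088
finger_force: 30.0
t 22.6 pos [ 0.4316 -0.293   0.0327] rot [ 179.93   -0.21 -177.31] w 0.0088 F [-0.1  0.7 -0.7]
 shift now mm [-30.2  -1.7  -0.4] turn [ 0.07 -0.21  0.02]  shift after turn [-30.2  -1.7  -0.3]
TCP in board [-0.1082  0.1057]
[ 0.08107    -0.14770322  0.02265118]
```

```bash
python3 -m crank '[[1,[-0.006,0,0],[0,0,0]],[1,[-0.006,0,0],[0,0,0]],[1,[-0.006,0,0],[0,0,0]],[1,[-0.006,0,0],[0,0,0]],[1,[-0.006,0,0],[0,0,0]],[1,[0,0,0.001],[0,0,0]],[1,[0,0,0.001],[0,0,0]],[1,[0,0,0],[0,0,0]]]'
python3 -c "
from m import *
st(-.078,.031);print(robot.get_obs()['wrist_torque'])"
```

```text
time: 23.4
tool_pos: [0.4608, -0.2917, 0.0303]
ee_rot: [3.14, -0.004, -3.095]
wrist_force: [0.3, 0.6, -0.1]
width: 0.0088
finger_force: 30.0
t 23.4 pos [ 0.4608 -0.2917  0.0303] rot [ 179.93   -0.25 -177.34] w 0.0088 F [ 0.3  0.6 -0.1]
 shift now mm [-1.  -1.7 -0.7] turn [ 0.07 -0.25 -0.01]  shift after turn [-1.  -1.7 -0.7]
TCP in board [-0.079   0.1057]
[ 0.14299029 -0.11269145 -0.02724435]
```

Free all the way. I lower it to the board, release and retreat.

```bash
python3 -m crank '[[1,[0,0,0.001],[0,0,0]],[1,[0,0,0.0005],[0,0,0]],[1,[0,0,0],[0,0,0]]]'
python3 -m crank '[[0.8,[0,0,0],[0,0,0]],[0.8,[0,0,0],[0,0,0]],[0.8,[0,0,0],[0,0,0]],[0.8,[0,0,-0.01],[0,0,0]],[0.8,[0,0,-0.03],[0,0,0]],[0.8,[0.01,0,-0.04],[0,0,0]],[0.8,[0.03,0,-0.045],[0,0,0]],[0.8,[0.03,0,-0.045],[0,0,0]]]'
python3 -m crank '[[0.8,[0.04,-0.02,0],[0,0,0]],[0.8,[0.04,-0.02,0],[0,0,0]],[0.8,[0.02,-0.02,0],[0,0,0]],[0.8,[0,0,0],[0,0,0]],[0.8,[0,0,0],[0,0,0]]]'
python3 - <<'E'
from m import *
s=snap('top');P=cloud(s);c=s['color'].astype(int);r,g,bl=[c[...,i] for i in range(3)]
Q=(P[...,:2]-b)@R
m=(bl>r+50)&(bl>g+30)&(abs(Q[...,0]+.05)<.08)&(abs(Q[...,1]-.104)<.02)
v,u=np.nonzero(m); w=np.array([ray(s,i,j,.052)[:2]-b for i,j in zip(u,v)])@R
print(m.sum(),w.min(0),w.max(0),w.mean(0),'yawslope',np.polyfit(w[:,0],w[:,1],1),'z',np.nanpercentile(P[...,2][m],[5,50,95]))
z=P[...,2];k=(abs(z-.067)<.006)&(abs(Q[...,0])<.08)&(abs(Q[...,1]+.02)<.1)
rr=cv2.minAreaRect((Q[k]*1000).astype(np.float32));print('block in board',rr,np.nanpercentile(z[k],[5,95]))
o=np.array([.5658,-.0062]);a2=np.radians(-5.3);ex=np.array([np.cos(a2),np.sin(a2)]);ey=np.array([-ex[1],ex[0]])
q=P[...,:2]-o;kx=q@ex;y=q@ey
sel=(kx>.045)&(kx<.08)&(abs(y)<.125)&(abs(y-.0015)>.03)&(z>.065)&(z<.15);print('lid',sel.sum(),np.polyfit(z[sel],kx[sel],1))
for n,mm in(('red',(r>g+80)&(r>bl+80)&(g<70)),('green',(g>r+30)&(g>bl+20))):
    mm=mm&(abs(kx)<.06)&(abs(y)<.13);print(n,mm.sum(),kx[mm].mean(),y[mm].mean(),z[mm].max())
for x0,x1 in((-.05,-.03),(.02,.05)):
    t=rectify(s,b,a,x0,x1,.09,.115,.038,.0005).astype(float).mean(0);print(' '.join('%.0f:%d/%d'%(115-i*.5,t[i,0],t[i,2]) for i in range(0,50,2)))
E
```

```text
time: 23.7
tool_pos: [0.4609, -0.2917, 0.0298]
ee_rot: [3.141, -0.004, -3.095]
wrist_force: [-1.1, 2.1, 4.6]
width: 0.009
finger_force: 30.0
time: 24.5
tool_pos: [0.3956, -0.2948, 0.1945]
ee_rot: [3.141, -0.004, -3.094]
wrist_force: [0.9, -0.9, 0.6]
width: 0.0187
finger_force: 0.0
time: 25.0
tool_pos: [0.3096, -0.3524, 0.1927]
ee_rot: [-3.138, -0.011, -3.111]
wrist_force: [-0.6, 0.2, -1.1]
width: 0.0186
finger_force: 0.0
164 [-0.09884675  0.1001087 ] [-0.00688386  0.11346948] [-0.05413282  0.10643388] yawslope [-0.02306061  0.10518554] z [0.02497006 0.05087573 0.05469652]
block in board ((4.400911331176758, -40.439292907714844), (49.65177536010742, 90.20508575439453), 16.04595947265625) [0.06284532 0.06967068]
lid 521 [0.02951733 0.05609592]
red 79 0.0010287487477434931 -0.032636176892065605 0.0477982660921406
green 221 0.0021665751095304767 0.09583233174296486 0.04877167878693201
115:204/77 114:203/76 113:199/76 112:182/77 111:140/80 110:79/91 109:31/117 108:15/157 107:20/200 106:33/229 105:45/246 104:53/253 103:52/254 102:49/255 101:56/255 100:87/255 99:131/253 98:177/243 97:213/220 96:236/194 95:249/178 94:253/175 93:254/177 92:254/180 91:254/182
115:250/109 114:249/110 113:247/113 112:245/121 111:243/134 110:241/149 109:243/163 108:247/174 107:251/178 106:250/173 105:241/162 104:213/139 103:167/105 102:130/78 101:131/79 100:160/100 99:194/126 98:221/152 97:240/172 96:250/182 95:250/180 94:249/177 93:248/175 92:247/175 91:248/175
```

```bash
python3 -c "
from bench import robot
print(robot.close_job())"
```

```text
the job is handed in; nothing more can be done
None
```

I handed the job in at about 25 s: the sanding block lies flat on the blank, the lid is open on its stop, and the blue packer is about 48 mm into the gap with its tail out (first push stopped at the mouth at about 25 N, freed by moving 1 mm left); red and green were still in the case on the last check, and no verdict came back.

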